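# Stack the keyed tiffin tins and close the lid

## Task

Put the steel tiffin together for lunch: set the deep tin on the bottom tin, the shallow tin on the deep one and the lid on top, each turned so that the notch in its lower edge drops over the key tab on the rim below and it sits fully down and level. Let go of the finished stack, and do not knock over or push away the jars, vegetables, tumbler and bowl that stand around.

Things in the scene. Friction and masses are not known exactly. Their poses are not given: they have to be found in the camera images.
- bottom_rim (a point): Bottom tin: round, plain steel, open, 96 mm across, 56 mm high, on a flat foot 110 mm across (no other has one); fixed. Point: centre of its mouth at rim height. Mouth 90 mm across, with a 10 mm divider along local x, 8 mm below the rim. Its key is at local -x, facing the robot at yaw 0.
- bottom_key (a point): Foot of the key on the bottom tin's rim: an upright tab 16 mm wide, tapering to 9 mm at its top, 4.5 mm thick, 9 mm high, 47 mm from the axis. The deep and the shallow tin have the same key on their rims at local -x, straight above their own notch.
- deep_tin_center (a point): Deep tin: loose, round, plain steel, open, 96 mm across, 76 mm from underside to rim (the taller loose tin), about 0.26 kg. Point: on the axis, half-way up (38 mm below the rim). Notch and key at local -x. Seated, this point is 32 mm above the bottom tin's rim and local x axes agree. It stands on a plug 6 mm deep, tapered at its foot and 85 mm across, that enters the mouth below.
- deep_tin_grip (a point): Middle of the top edge of the deep tin's divider, a plate 10 mm thick along local x across the 90 mm wide mouth, 8 mm below the rim, 30 mm above the centre point; it stands 52 mm above the inner floor. Grip it from above with a finger on each side.
- deep_tin_notch (a point): Top of the notch in the lower edge of the deep tin's wall at local -x, 47 mm from the axis. The notch is 20 mm wide and 10 mm high; the wall's lower edge, which rests on the rim below, is 6 mm above the underside of the plug. Shallow tin and lid have the same plug and notch.
- shallow_tin_center (a point): Shallow tin: as the deep tin but 52 mm from underside to rim, about 0.20 kg. Point: on the axis, half-way up (26 mm below the rim). Notch and key at local -x; same plug. Seated, this point is 58 mm above the deep tin's centre point and local x axes agree.
- shallow_tin_grip (a point): Middle of the top edge of the shallow tin's divider, 10 mm thick, along local x across the 90 mm wide mouth, 8 mm below the rim, 18 mm above the centre point; it stands 28 mm above the inner floor.
- lid_center (a point): Lid: loose, round, plain steel disc 96 mm across with a bar handle, 46 mm high over all, about 0.18 kg. Point: on the axis, half-way up (23 mm above the underside). Same plug (6 mm deep) and same notch at local -x as the tins, no key. Seated, this point is 43 mm above the shallow tin's centre point and local x axes agree.
- lid_grip (a point): Middle of the top edge of the lid's bar handle, 23 mm above the lid's centre point. The bar runs along local x, 64 mm long, 10 mm thick, and stands 26 mm above the disc.
- pickle_jar: Bystander: closed round jar with a red cap, 81 mm across, 124 mm high, loose. Origin at the centre of its underside.
- onion: Bystander: brown onion 79 mm across, 85 mm high, loose. Origin at its underside.
- tumbler: Bystander: empty steel tumbler, 68 mm across, 92 mm high, loose. Origin at the centre of its underside.
- spice_jar: Bystander: slim round spice jar with a dark cap, 41 mm across, 105 mm high, loose. Origin at the centre of its underside.
- garlic: Bystander: head of garlic, 50 mm across, 51 mm high, loose. Origin at its underside.
- big_garlic: Bystander: a second head of garlic, 54 mm across, 53 mm high, loose. Origin at its underside.
- katori: Bystander: small empty steel bowl, 92 mm across, 36 mm high, without divider or key, loose. Origin at the centre of its underside.

How it is judged:
On the way, in this order (a step that is already met when the one before it is completed fails the run):
1. the deep tin is seated on the bottom tin with notch over key (z of deep_tin_center in the frame of bottom_rim between 0.0285 and 0.0355 m and horizontal distance between deep_tin_center and bottom_rim below 0.008 m and angle between the x axis of deep_tin_center and the x axis of bottom_rim, either way round below 0.12 rad and angle between the z axis of deep_tin_center and the z axis of bottom_rim, either way round below 0.06 rad), for 0.2 s.
2. the shallow tin is seated on the deep tin with notch over key (all of step 1 and z of shallow_tin_center in the frame of deep_tin_center between 0.0545 and 0.0615 m and horizontal distance between shallow_tin_center and deep_tin_center below 0.008 m and angle between the x axis of shallow_tin_center and the x axis of deep_tin_center, either way round below 0.12 rad and angle between the z axis of shallow_tin_center and the z axis of deep_tin_center, either way round below 0.06 rad), for 0.2 s.
3. the lid is seated on the shallow tin with notch over key (all of step 2 and z of lid_center in the frame of shallow_tin_center between 0.0395 and 0.0465 m and horizontal distance between lid_center and shallow_tin_center below 0.008 m and angle between the x axis of lid_center and the x axis of shallow_tin_center, either way round below 0.12 rad and angle between the z axis of lid_center and the z axis of shallow_tin_center, either way round below 0.06 rad), for 0.2 s.
At the end, for the whole second after the job is handed in: Bottom tin, deep tin, shallow tin and lid stacked in this order, each fully seated on the one below: height within 3.5 mm, axes within 8 mm, yaw within 0.12 rad with the notch over the key, level within 0.06 rad of the one below; it stays so (all of step 3); the robot touches nothing.
It fails at once if a jar, the tumbler or the bowl is knocked over (tilted more than 0.6 rad) (angle between any of pickle_jar, tumbler, spice_jar, katori's own z axis and vertical above 0.6 rad).
It fails at once if a jar, vegetable, the tumbler or the bowl is pushed more than 60 mm away (distance of any of pickle_jar, onion, tumbler, spice_jar, garlic, big_garlic, katori from where it was at the start of the episode above 0.06 m).
It also fails if it takes over 72 s, if anything falls off the work surface, if the arm or the gripper's body presses on something with over 40 N, if the wrist force passes 120 N, or if a joint passes its speed limit or range.

## Robot

A 7-joint arm with a two-finger parallel gripper is mounted at the origin on a cart in front of the work surface, level with it; the furniture and walls round the work are solid. World frame = base frame: x ahead of the robot, y to its left, z up, the work surface at z = 0. Lengths are in m, angles in rad, forces in N, time in s.
With the tool pointing down it reaches from about 0.425 to 0.925 m from the base axis. Payload 6.8 kg.
Tool frame: the origin (TCP) lies at the very end of the fingers, on their centre line; the grasp point (between the pads) lies bot.grip_point_offset behind it (bot.grip_point_offset is the distance from the TCP to the grasp point, in m); z points along the fingers, y is the line along which they close (so a half turn about z gives the same grasp; the last joint's range is limited). The gripper opens to 85 mm and grips with 20 to 120 N. Pads are 22 mm wide; open, the fingers measure 114 mm over their backs; the gripper's body (76 mm by 85 mm) begins 54 mm behind the grasp point. The pads swing forward as they close: fully open they stand 13 mm farther back than shut.
Start: joints at [-1.395, 0.477, 0.022, 1.555, -0.011, 1.109, -0.083], TCP at [0.189, 0.648, 0.2] pointing down, gripper open.
Joint ranges: [-2.96, 2.96], [-0.34, 2.1], [-1.41, 1.46], [0.24, 2.44], [-1.37, 4.51], [0.17, 1.92], [-2.96, 2.96]. Speed limits (rad/s): [2.39, 2.39, 3.14, 3.14, 3.14, 3.14, 3.14].

## Interface

Orientations are given as a unit quaternion [w, x, y, z].
In Python, from station import bot, imaging gives the robot as it stands. The module is installed in compiled form; this text tells all that it offers.
- The arm moves only by the tool carry_out, never from a script. Its argument "targets" is one flat list of numbers, 5 for each row, row after row: the closure in counts, from 0 (fully open) to 255 (shut), then the shift along the world's x, y, z in mm, then the turn about the world's z in degrees. A call has 1 to 20 rows; each row shifts and turns the commanded pose from where the row before left it; what a row does not reach is not made up. A row lasts 1/10 s, in which the tool goes at most 50 mm and 8.59 degrees, less where a joint would pass 70% of its speed; a pose out of reach is approached as far as the arm can. A call is refused whole if a number of a shift passes 50 or a number of a turn 8.59, either way. A call with a gripper value outside its range is refused whole. The fingers move at their own pace and stop on an object; "newtons" is the grip in N (left out, the last holds). Time passes only in rows, so rows that do not move let the fingers close. It gives the time, the measured TCP pose, the force, the opening and the grip force at its end, in the units of the state.
- bot.get_obs(): the state, without advancing time (a new reading comes with each control period).
- imaging.read_camera(name): name is "scene" or "top"; returns a dict with "frame" (384x512x3 uint8, red, green, blue), "fov_y" (degrees; the focal length in pixels is half the picture's height over the tangent of half this angle, whatever the lens; pixels are square), "cx", "cy" (the principal point, pixels), "pose" (4x4, takes a point from camera to world coordinates). Camera axes: x right, y up, looking along -z (the intrinsics and any distortion apply to the point x, -y, -z); pixel columns grow to the right and rows downward; lengths in m; the calibration is good to about 2 mm. A picture is of the moment at which its call begins. There is no depth.
- bot.hand_in(): hands the job in; it is judged then, once.
The state is a dict: "t": time; "q": joint angles; "joint_vel": joint speeds; "joint_torque": joint torques, N m; "eef_pos": TCP position; "tool_rot": TCP orientation; "contact_force": force on the tool from outside, world axes, zero at the start; "torque": the same for the moment, N m; "gripper_width": opening from 0.0 (shut) to 1.0 (fully open); "grasp_force": force on a finger pad.
Only numpy, scipy, OpenCV 4.12 (cv2) and the standard library are available. Lean on these libraries where they do the work, as an engineer would, in place of code of your own. Each camera call takes 0.05 s, during which the arm holds its last target. There are 200 camera calls.

## Working session

There is one attempt and no reset: what is moved stays moved. The work goes in short steps, Python scripts to look and compute and a tool call to move; the robot and the scene stay as the last step left them, time stands still between calls to the robot, and variables do not carry over. Pictures are saved under pics/ and viewed, at most 10 in all, crops included, and the job is handed in when it is done.

Besides the shell and the picture viewer there is one more tool, called in YAML: its name, and indented under it one key for each argument. carry_out: Moves the arm, as the interface text tells. Its arguments: {"type":"object","properties":{"targets":{"type":"array","items":{"type":"number"}},"newtons":{"type":"number"}},"required":["targets"]}

```bash
mkdir -p pics; python3 - <<'E'
from station import bot, imaging
import cv2, numpy as np
print(bot.get_obs(), bot.grip_point_offset)
for n in ("scene","top"):
    c=imaging.read_camera(n); print(n,{k:v for k,v in c.items() if k!="frame"})
    np.save(f"{n}0.npy",c["frame"])
    cv2.imwrite(f"pics/{n}0.png",cv2.resize(c["frame"][:,:,::-1],(800,600),interpolation=cv2.INTER_CUBIC))
E
```

```text
{'t': 0.0, 'q': array([-1.39511103,  0.47779567,  0.02235807,  1.55645174, -0.01148985,
        1.10928874, -0.08308019]), 'joint_vel': array([ 0.00045935, -0.00057029,  0.00090364, -0.00184954, -0.00079089,
       -0.0021108 , -0.0011284 ]), 'joint_torque': array([-5.93523805e-05, -5.96451402e+01,  1.60839681e+00, -2.81195372e+01,
        1.25955881e-02,  9.26632143e-03, -3.60614067e-06]), 'eef_pos': array([0.1888461 , 0.64737264, 0.19882897]), 'tool_rot': array([-5.25233642e-05,  1.41402264e-01,  9.89951805e-01, -9.05999242e-04]), 'contact_force': array([-0.15017976,  0.20464909, -0.1035536 ]), 'torque': array([-0.00511568,  0.02905663, -0.00942863]), 'grasp_force': 0.0, 'gripper_width': 0.995626900485606} 0.0187
scene {'fov_y': 53.35030219876282, 'cx': 256.8343781443057, 'cy': 184.88946173199298, 'pose': array([[-0.70569213,  0.62201157, -0.33926425,  0.19683356],
       [-0.70851445, -0.6211686 ,  0.33489826,  0.3675014 ],
       [-0.00242971,  0.47670869,  0.87905797,  1.07425176],
       [ 0.        ,  0.        ,  0.        ,  1.        ]])}
top {'fov_y': 55.56128362285121, 'cx': 257.65836413078523, 'cy': 191.65226113147256, 'pose': array([[ 0.01834631,  0.98639689, -0.16335417,  0.41627711],
       [-0.99973401,  0.02038178,  0.01079307, -0.00376384],
       [ 0.0139757 ,  0.1631127 ,  0.98650845,  1.13631172],
       [ 0.        ,  0.        ,  0.        ,  1.        ]])}
```

View pics/scene0.png

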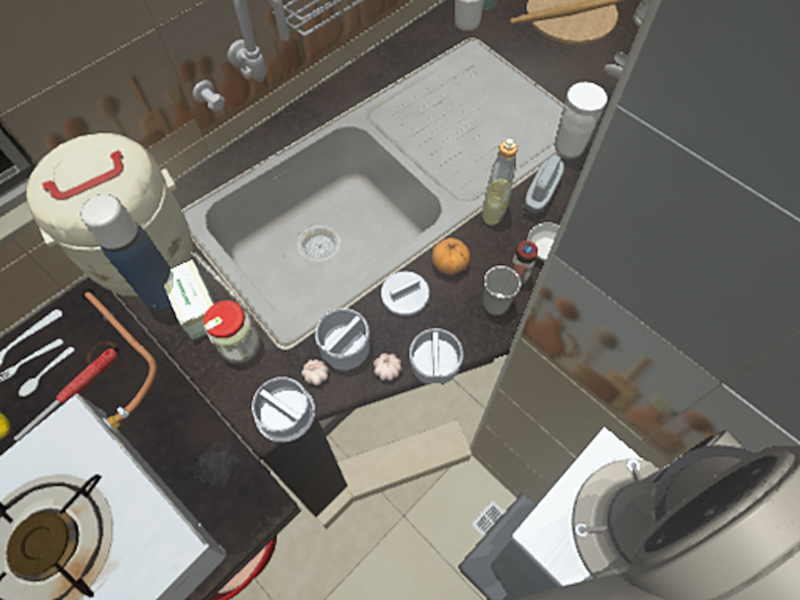

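View pics/top0.png

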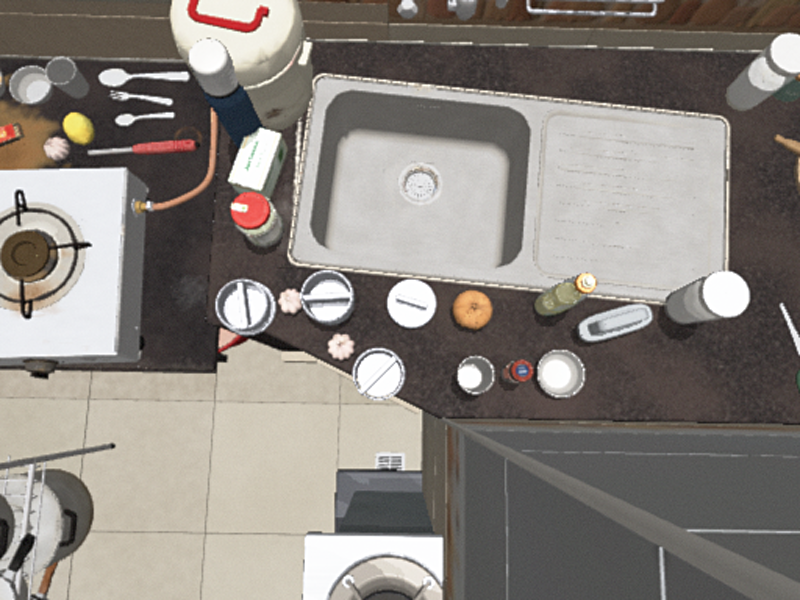

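The scene shows three steel tins at about (283,408), (342,337) and (435,355), with the lid at (405,293). In the top view they are at (245,305), (327,298), (379,373) and (411,303). I'll zoom in on both views to identify the tins and find their keys.

```bash
python3 - <<'E'
import cv2, numpy as np
s=np.load("scene0.npy")[:,:,::-1];t=np.load("top0.npy")[:,:,::-1]
a=cv2.resize(t[165:260,130:290],(800,475),interpolation=cv2.INTER_CUBIC)
cv2.imwrite("pics/tz.png",a)
b=cv2.resize(s[165:285,150:310],(800,600),interpolation=cv2.INTER_CUBIC)
cv2.imwrite("pics/sz.png",b)
E
```

```text
(no output)
```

View pics/tz.png

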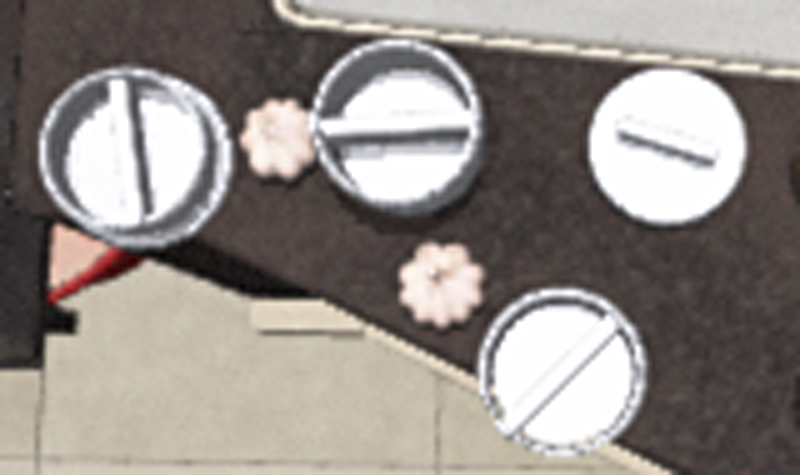

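View pics/sz.png

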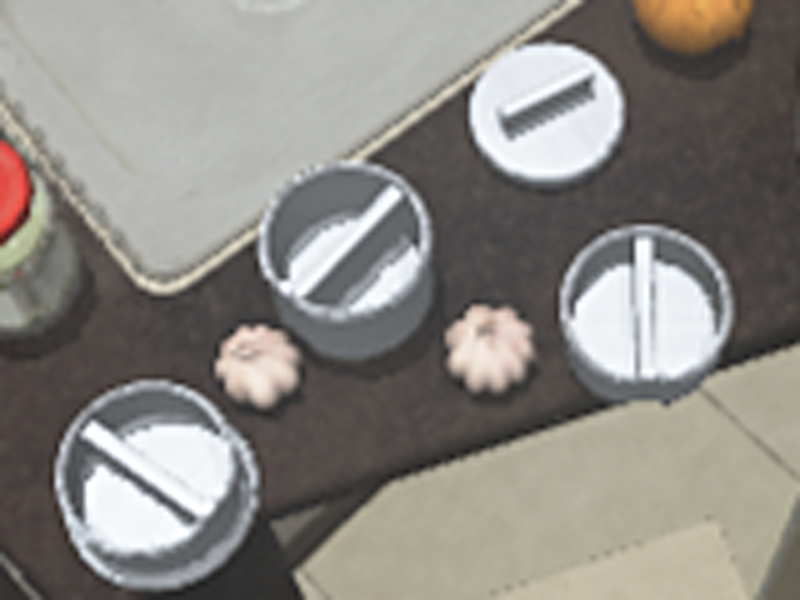

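```bash
python3 - <<'E'
import cv2, numpy as np
s=np.load("scene0.npy")[:,:,::-1];t=np.load("top0.npy")[:,:,::-1]
def crop(im,cx,cy,h=22):
    c=im[cy-h:cy+h,cx-h:cx+h].astype(float)
    c=255*np.clip((c/255),0,1)**1.6
    return cv2.resize(c.astype(np.uint8),(266,266),interpolation=cv2.INTER_NEAREST)
T=[(157,195),(209,191),(243,239)];S=[(181,262),(219,217),(279,228)]
cv2.imwrite("pics/comp.png",np.vstack([np.hstack([crop(t,*p) for p in T]),np.hstack([crop(s,*p) for p in S])]))
E
```

```text
(no output)
```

View pics/comp.png

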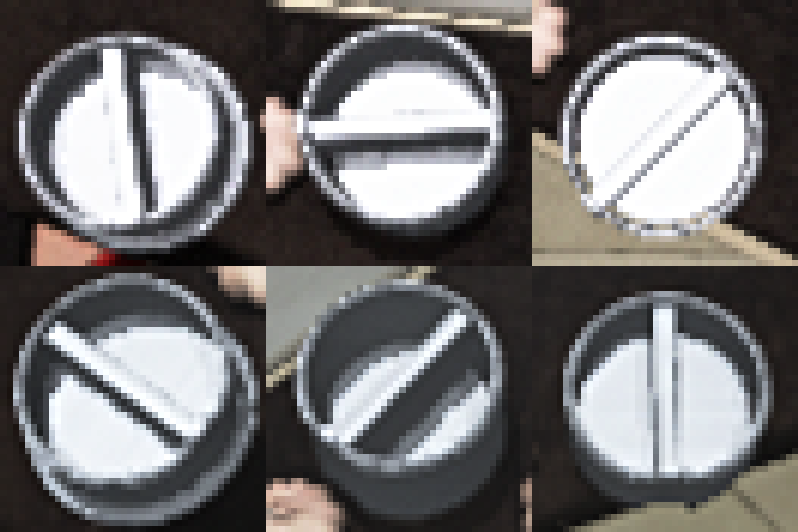

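The zoom shows the bottom tin on the left (wide foot), the deep tin in the middle and the shallow tin on the right, with all three dividers clear. I'll triangulate the divider ends.

```bash
cat > h.py <<'E'
import numpy as np, cv2
from station import bot, imaging
def cams():
    return {n:imaging.read_camera(n) for n in ("scene","top")}
def ray(c,px):
    f=192/np.tan(np.radians(c["fov_y"]/2)); P=c["pose"]
    d=P[:3,:3]@np.array([(px[0]-c["cx"])/f,-(px[1]-c["cy"])/f,-1])
    return P[:3,3],d/np.linalg.norm(d)
def onz(c,px,z):
    o,d=ray(c,px); return o+d*(z-o[2])/d[2]
def tri(cs,ps,pt):
    o1,d1=ray(cs["scene"],ps);o2,d2=ray(cs["top"],pt)
    A=np.stack([d1,-d2],1);k=np.linalg.lstsq(A,o2-o1,rcond=None)[0]
    a,b=o1+k[0]*d1,o2+k[1]*d2
    return (a+b)/2,np.linalg.norm(a-b)
def proj(c,p):
    f=192/np.tan(np.radians(c["fov_y"]/2)); q=np.linalg.inv(c["pose"])@np.r_[p,1]
    return np.array([c["cx"]+f*q[0]/-q[2],c["cy"]-f*q[1]/-q[2]])
E
cat > m.py <<'E'
from h import *
np.set_printoptions(precision=4,suppress=True)
cs=cams()
k=266/44
T=[(157,195),(209,191),(243,239)];S=[(181,262),(219,217),(279,228)]
ct=lambda i,u,v:(T[i][0]-22+(u-266*i)/k-.5,T[i][1]-22+v/k-.5)
cS=lambda i,u,v:(S[i][0]-22+(u-266*i)/k-.5,S[i][1]-22+(v-266)/k-.5)
ends=[(((60,333),(197,427)),((115,49),(134,214))),(((462,318),(333,433)),((495,121),(308,129))),(((664,308),(668,472)),((725,78),(600,200)))]
for i,(s,t) in enumerate(ends):
    p=[tri(cs,cS(i,*s[j]),ct(i,*t[j])) for j in (0,1)]
    a,b=p[0][0],p[1][0]; d=a-b
    zt=[.048,.068,.044][i]
    print(i,a,b,[q[1] for q in p],"mid",(a+b)/2,"len",np.linalg.norm(d),"yaw",np.degrees(np.arctan2(d[1],d[0])))
    for n,f,e in(("scene",cS,s),("top",ct,t)):
        A,B=[onz(cs[n],f(i,*e[j]),zt) for j in (0,1)];d=A-B
        print("   ",n,(A+B)[:2]/2,np.linalg.norm(d),np.degrees(np.arctan2(d[1],d[0])))
zt=lambda u,v:(130+u/5-.4,165+v/5-.4); zs=lambda u,v:(150+u/5-.4,165+v/5-.4)
print("lid bar",tri(cs,zs(546,94),zt(668,137)),"disc",tri(cs,zs(547,109),zt(667,147)))
for c,f,a,b in(("scene",zs,(592,74),(500,114)),("top",zt,(716,152),(619,124))):
    A,B=onz(cs[c],f(*a),.046),onz(cs[c],f(*b),.046);d=A-B
    print(c,(A+B)/2,np.linalg.norm(d),np.degrees(np.arctan2(d[1],d[0])))
# jar, garlics
print("garlic",tri(cs,zs(258,362),zt(280,138)),tri(cs,zs(490,348),zt(442,284)))
print("onion",onz(cs["top"],(472*.64,310*.64),.05),"jar",onz(cs["top"],(250*.64,212*.64),.12),"tumbler",onz(cs["top"],(475*.64,370*.64),.08))
E
python3 m.py
```

```text
0 [0.6225 0.2998 0.0457] [0.5396 0.2836 0.0538] [np.float64(0.004296644496237589), np.float64(0.0016826687388341458)] mid [0.581  0.2917 0.0498] len 0.0848531051852009 yaw 11.034213568362675
    scene [0.5802 0.2908] 0.08039445697787821 11.598148388198457
    top [0.5824 0.2931] 0.08422810469029898 10.090656686921392
1 [0.601  0.0838 0.0654] [0.5916 0.172  0.0862] [np.float64(6.73963302350926e-05), np.float64(0.00011190680290278116)] mid [0.5963 0.1279 0.0758] len 0.09112993197926636 yaw -83.91954426448288
    scene [0.5994 0.1265] 0.08387822218555782 -89.25004160144083
    top [0.5976 0.1294] 0.09168374441731378 -86.31846260184349
2 [ 0.4822 -0.0022  0.0507] [0.4223 0.0575 0.052 ] [np.float64(2.7789386393710147e-05), np.float64(0.0009162303615104252)] mid [0.4522 0.0277 0.0514] len 0.08456205380397458 yaw -44.90472430656804
    scene [0.4543 0.0253] 0.08450739452664027 -45.14576657471743
    top [0.4523 0.0278] 0.08523220077410959 -44.651466263706496
lid bar (array([ 0.5958, -0.0332,  0.0419]), np.float64(0.0023624253597511104)) disc (array([ 0.5929, -0.0326,  0.0263]), np.float64(0.0004141346145419805))
scene [ 0.593  -0.0323  0.046 ] 0.0630186687139627 -108.60914378432402
top [ 0.5955 -0.0322  0.046 ] 0.061233035492056255 -105.13853984208077
garlic (array([0.5928, 0.2049, 0.0293]), np.float64(0.0011081363410472332)) (array([0.5054, 0.1028, 0.0251]), np.float64(0.0013967774155382916))
onion [ 0.5783 -0.15    0.05  ] jar [0.7426 0.2702 0.12  ] tumbler [ 0.462  -0.1514  0.08  ]
```

Triangulated grip points, each with its height against the value expected from the text:

| Part | Grip point | Measured z | Expected z | Divider or bar yaw |
|---|---|---|---|---|
| Bottom tin | (0.581, 0.292) | 0.050 | 0.048 | about 10.5° |
| Deep tin | (0.598, 0.128) | 0.076 | 0.068 | about −87° |
| Shallow tin | (0.453, 0.027) | 0.051 | 0.044 | about −45° |
| Lid | (0.595, −0.033) | 0.042 | 0.046 | about −107° |

I'll move above the deep tin.

carry_out:
  targets: [140,27,-34.6,0,-8,140,27,-34.6,0,-8,140,27,-34.6,0,-8,140,27,-34.6,0,-8,140,27,-34.6,0,-8,140,27,-34.6,0,-8,140,27,-34.6,0,-8,140,27,-34.6,0,-8,140,27,-34.6,0,-7,140,27,-34.6,0,0,140,27,-34.6,0,0,140,27,-34.6,0,0,140,27,-34.6,0,0,140,27,-34.6,-25,0,140,31,-34.6,-25,0,140,0,0,0,0,140,0,0,0,0]
  newtons: 60

```text
t: 1.9
eef_pos: [0.596, 0.1298, 0.1504]
tool_rot: [-0.0, 0.691, 0.723, -0.001]
contact_force: [-0.3, 2.0, 0.2]
gripper_width: 0.45
grasp_force: 0.0
```

carry_out:
  targets: [140,2,-2,-25,0,140,0,0,-25,0,140,0,0,-25,0,140,0,0,-20,0,140,0,0,-12,0,140,0,0,0,0,255,0,0,0,0,255,0,0,0,0,255,0,0,0,0,255,0,0,0,0,255,0,0,0,0,255,0,0,0,0]

```text
t: 3.1
eef_pos: [0.5982, 0.1292, 0.0445]
tool_rot: [0.0, 0.69, 0.724, 0.0]
contact_force: [-0.1, -1.2, 0.0]
gripper_width: 0.003
grasp_force: 0.0
```

```bash
python3 - <<'E'
from h import *
cs=cams(); g=[]
p=bot.get_obs()["eef_pos"];print(p, bot.get_obs()["gripper_width"])
for n in("scene","top"):
    q=proj(cs[n],p);x,y=q.astype(int);print(n,q)
    g.append(cv2.resize(cs[n]["frame"][y-45:y+45,x-30:x+30,::-1],(400,600),interpolation=cv2.INTER_CUBIC))
cv2.imwrite("pics/g1.png",np.hstack(g))
E
```

```text
[0.59811233 0.12916881 0.04437895] 0.00021131763070849678
scene [218.72467809 216.69031136]
top [209.91251634 190.34571423]
```

View pics/g1.png

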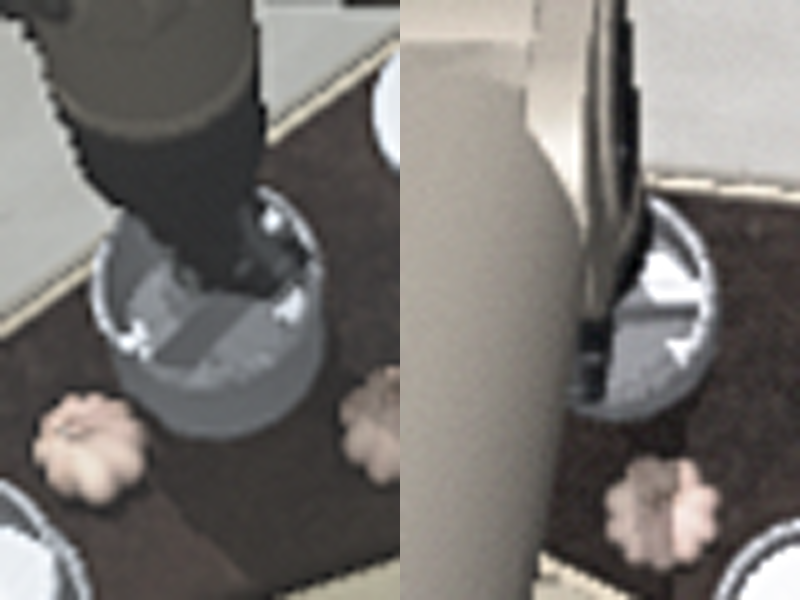

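The picture shows the gripper inside the deep tin, centred over the divider, but it reads fully shut with no force. I'll open it a little and close again in steps to see where it stops.

carry_out:
  targets: [140,0,0,0,0,140,0,0,0,0,140,0,0,0,0,140,0,0,0,0]

```text
t: 3.6
eef_pos: [0.5981, 0.1292, 0.0443]
tool_rot: [-0.0, 0.69, 0.724, 0.0]
contact_force: [0.5, 0.6, -0.6]
gripper_width: 0.452
grasp_force: 0.0
```

carry_out:
  targets: [190,0,0,-4,0,200,0,0,-4,0,210,0,0,-2,0,220,0,0,0,0,220,0,0,0,0,220,0,0,0,0,220,0,0,0,0]

```text
t: 4.3
eef_pos: [0.5979, 0.1291, 0.0344]
tool_rot: [-0.0, 0.69, 0.724, -0.0]
contact_force: [-0.6, -0.1, -0.1]
gripper_width: 0.142
grasp_force: 0.4
```

carry_out:
  targets: [255,0,0,0,0,255,0,0,0,0,255,0,0,0,0,255,0,0,0,0,255,0,0,0,0]

```text
t: 4.8
eef_pos: [0.5981, 0.1292, 0.0344]
tool_rot: [-0.0, 0.69, 0.724, 0.0]
contact_force: [-1.6, 0.2, 1.8]
gripper_width: 0.08
grasp_force: 58.8
```

Now it holds the tin. I'll lift it, carry it over the bottom tin and turn it +98°.

carry_out:
  targets: [255,0,0,15,0,255,0,0,30,0,255,0,0,30,0,255,0,0,25,0,255,-1,13,0,8,255,-1,14,0,8,255,-1,14,0,8,255,-2,14,0,8,255,-2,14,0,8,255,-2,14,0,8,255,-2,14,0,8,255,-2,14,0,8,255,-1,14,0,8,255,-1,13,0,8,255,-1,13,0,8,255,-1,12,0,8,255,0,0,0,2,255,0,0,0,0,255,0,0,0,0]

```text
t: 6.7
eef_pos: [0.5814, 0.2915, 0.1348]
tool_rot: [0.0, -0.093, 0.996, -0.0]
contact_force: [-0.2, 0.5, -2.4]
gripper_width: 0.079
grasp_force: 58.7
```

```bash
python3 - <<'E'
from h import *
c=imaging.read_camera("scene"); np.save("s2.npy",c["frame"])
cv2.imwrite("pics/g2.png",cv2.resize(c["frame"][200:320,110:270,::-1],(800,600),interpolation=cv2.INTER_CUBIC))
E
```

```text
(no output)
```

View pics/g2.png

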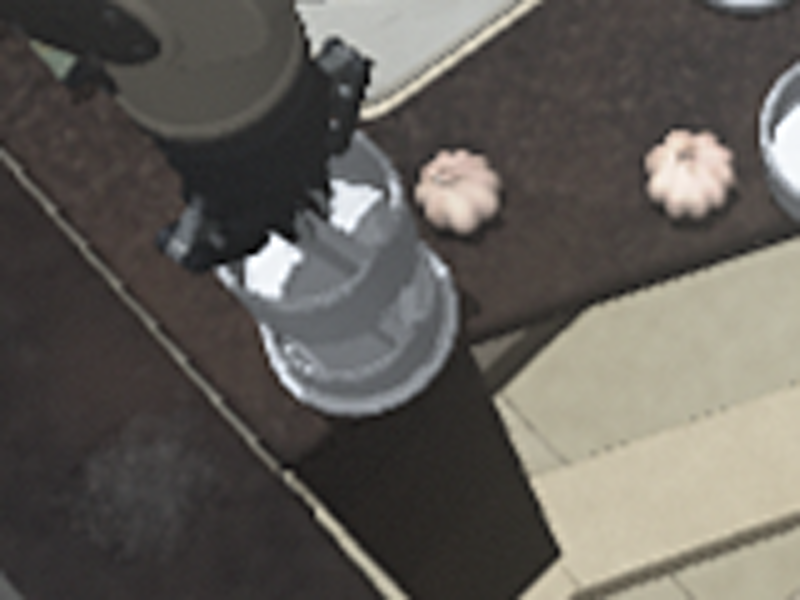

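The deep tin hangs over the bottom tin, roughly concentric, at about (330,250), with its divider end facing the robot at about (355,270). I'll lower it and feel for contact.

carry_out:
  targets: [255,0,0,-15,0,255,0,0,-15,0,255,0,0,-5,0,255,0,0,-3,0,255,0,0,-3,0,255,0,0,0,0]

```text
t: 7.35
eef_pos: [0.5811, 0.2922, 0.0931]
tool_rot: [-0.0, -0.094, 0.996, -0.0]
contact_force: [-1.1, -0.3, -1.9]
gripper_width: 0.076
grasp_force: 58.7
```

carry_out:
  targets: [255,0,0,-2,0,255,0,0,-2,0,255,0,0,-2,0,255,0,0,0,0]

```text
t: 7.75
eef_pos: [0.5809, 0.2921, 0.0871]
tool_rot: [-0.0, -0.094, 0.996, -0.0]
contact_force: [-0.4, 0.1, -2.5]
gripper_width: 0.076
grasp_force: 58.7
```

carry_out:
  targets: [255,0,0,-1,0,255,0,0,-1,0,255,0,0,-1,0,255,0,0,-1,0,255,0,0,0,0]

```text
t: 8.25
eef_pos: [0.5812, 0.2922, 0.0843]
tool_rot: [0.0, -0.094, 0.996, 0.0]
contact_force: [-2.6, -1.7, 3.6]
gripper_width: 0.075
grasp_force: 60.1
```

Contact came at exactly the seated height. I'll release, rise and move above the shallow tin.

carry_out:
  targets: [190,0,0,0,0,180,0,0,0,0,160,0,0,0,0,160,0,0,30,0,160,0,0,40,0,180,-14.2,-29.4,0,-7,180,-14.2,-29.4,0,-7,180,-14.2,-29.4,0,-7,180,-14.2,-29.4,0,-7,180,-14.2,-29.4,0,-7,180,-14.2,-29.4,0,-7,180,-14.2,-29.4,0,-7,180,-14.2,-29.4,0,-6.7,180,-14.2,-29.4,0,0,180,0,0,0,0,180,0,0,0,0]

```text
t: 9.85
eef_pos: [0.4535, 0.0274, 0.1537]
tool_rot: [0.0, 0.383, 0.924, 0.0]
contact_force: [0.3, 0.7, 0.5]
gripper_width: 0.294
grasp_force: 0.0
```

```bash
python3 - <<'E'
from h import *
cs=cams()
np.save("s3.npy",cs["scene"]["frame"]);np.save("t3.npy",cs["top"]["frame"])
P=np.array([.581,.292,.126]);g=[]
for n in("scene","top"):
    x,y=proj(cs[n],P).astype(int);print(n,x,y)
    g.append(cv2.resize(cs[n]["frame"][y-25:y+25,x-25:x+25,::-1],(400,400),interpolation=cv2.INTER_NEAREST))
cv2.imwrite("pics/g3.png",np.hstack(g))
E
```

```text
scene 173 249
top 148 190
```

View pics/g3.png

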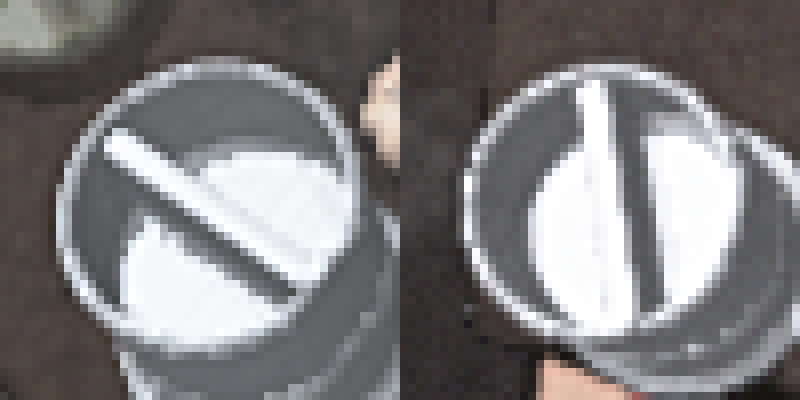

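The deep tin is seated with its divider aligned and its rim centred where I expected it. I'll descend on the shallow tin.

carry_out:
  targets: [180,0,0,-35,0,180,0,0,-35,0,180,0,0,-30,0,180,0,0,-20,0,180,0,0,-10,0,190,0,0,-4,0,200,0,0,0,0,210,0,0,0,0,220,0,0,0,0,255,0,0,0,0,255,0,0,0,0,255,0,0,0,0,255,0,0,0,0]

```text
t: 11.25
eef_pos: [0.4533, 0.0276, 0.0195]
tool_rot: [0.0, 0.382, 0.924, 0.0]
contact_force: [-0.4, -0.1, -0.1]
gripper_width: -0.002
grasp_force: 0.0
```

carry_out:
  targets: [180,0,0,0,0,180,0,0,0,0,180,0,0,0,0,200,0,0,-1.5,0,210,0,0,0,0,218,0,0,0,0,222,0,0,0,0,222,0,0,0,0,226,0,0,0,0,226,0,0,0,0,230,0,0,0,0,230,0,0,0,0]

```text
t: 12.45
eef_pos: [0.4533, 0.0276, 0.0179]
tool_rot: [0.0, 0.382, 0.924, 0.0]
contact_force: [-0.6, 0.7, -0.1]
gripper_width: 0.101
grasp_force: 0.0
```

Still nothing is between the pads. I'll open a little and lower gently until the tips touch the tin's floor, to check how deep they really go.

carry_out:
  targets: [200,0,0,0,0,200,0,0,0,0,200,0,0,-2,0,200,0,0,-2,0,200,0,0,0,0]

```text
t: 12.95
eef_pos: [0.4531, 0.0275, 0.0135]
tool_rot: [-0.0, 0.382, 0.924, -0.0]
contact_force: [-1.0, -0.7, 1.2]
gripper_width: 0.223
grasp_force: 0.0
```

carry_out:
  targets: [200,0,0,-2,0,200,0,0,-2,0,200,0,0,0,0]

```text
t: 13.25
eef_pos: [0.4531, 0.0275, 0.0096]
tool_rot: [-0.0, 0.382, 0.924, -0.0]
contact_force: [-0.7, 0.2, 0.1]
gripper_width: 0.216
grasp_force: 0.0
```

carry_out:
  targets: [210,0,0,-2,0,220,0,0,0,0,220,0,0,0,0,220,0,0,0,0,220,0,0,0,0]

```text
t: 13.75
eef_pos: [0.4534, 0.0276, 0.0079]
tool_rot: [0.0, 0.382, 0.924, 0.0]
contact_force: [-0.0, 0.3, -0.5]
gripper_width: 0.136
grasp_force: 0.0
```

carry_out:
  targets: [255,0,0,0,0,255,0,0,0,0,255,0,0,0,0,255,0,0,0,0]

```text
t: 14.15
eef_pos: [0.4534, 0.0276, 0.0081]
tool_rot: [0.0, 0.382, 0.924, 0.0]
contact_force: [-0.9, -0.3, 5.5]
gripper_width: 0.087
grasp_force: 59.0
```

It gripped about 36 mm below the divider top, so the tips stand about 10 mm higher than nominal. I'll lift and carry the shallow tin over the deep one, assuming yaw −45°.

carry_out:
  targets: [255,0,0,15,0,255,0,0,30,0,255,0,0,40,0,255,0,0,45,0,255,0,0,40,0,255,14.2,29.4,0,7,255,14.2,29.4,0,7,255,14.2,29.4,0,7,255,14.2,29.4,0,7,255,14.2,29.4,0,7,255,14.2,29.4,0,7,255,14.2,29.4,0,7,255,14.2,29.4,0,6.6,255,14.2,29.4,0,0,255,0,0,0,0,255,0,0,-20,0,255,0,0,0,0]

```text
t: 15.85
eef_pos: [0.5789, 0.2907, 0.1546]
tool_rot: [-0.003, -0.093, 0.996, -0.001]
contact_force: [-0.6, -0.6, -1.9]
gripper_width: 0.083
grasp_force: 59.0
```

```bash
python3 - <<'E'
from h import *
c=imaging.read_camera("scene"); np.save("s4.npy",c["frame"])
cv2.imwrite("pics/g4.png",cv2.resize(c["frame"][205:295,120:240,::-1],(800,600),interpolation=cv2.INTER_CUBIC))
E
```

```text
(no output)
```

View pics/g4.png

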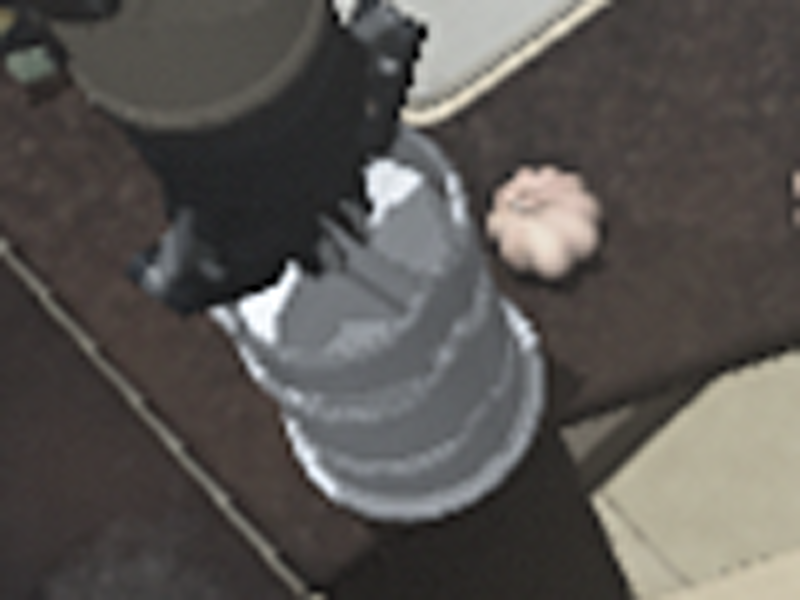

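The shallow tin sits concentric over the deep one, with its near rim and a key-like bump at about (405,310), facing the robot. I'll lower it and feel for contact.

carry_out:
  targets: [255,1.5,0.5,-8,0,255,0,0,-8,0,255,0,0,-2,0,255,0,0,-2,0,255,0,0,-2,0,255,0,0,0,0]

```text
t: 16.5
eef_pos: [0.5826, 0.2927, 0.1358]
tool_rot: [-0.0, -0.093, 0.996, -0.0]
contact_force: [-0.7, 0.7, -1.9]
gripper_width: 0.084
grasp_force: 59.0
```

carry_out:
  targets: [255,-1,-0.5,-1.5,0,255,0,0,-1.5,0,255,0,0,-1.5,0,255,0,0,0,0]

```text
t: 16.9
eef_pos: [0.5815, 0.2921, 0.1311]
tool_rot: [-0.0, -0.093, 0.996, -0.0]
contact_force: [-0.2, 0.6, -1.9]
gripper_width: 0.087
grasp_force: 59.0
```

carry_out:
  targets: [255,0,0,-1,0,255,0,0,-1,0,255,0,0,-1,0,255,0,0,-1,0,255,0,0,0,0]

```text
t: 17.4
eef_pos: [0.5817, 0.2922, 0.128]
tool_rot: [0.0, -0.093, 0.996, 0.0]
contact_force: [-2.1, -0.6, 3.5]
gripper_width: 0.085
grasp_force: 59.7
```

The shallow tin is seated too, at the expected height. I'll release it and go to the lid.

carry_out:
  targets: [190,0,0,0,0,180,0,0,0,0,160,0,0,0,0,160,0,0,30,0,160,0,0,40,0,160,0.9,-23.2,0,-8.4,160,0.9,-23.2,0,-8.4,160,0.9,-23.2,0,-8.4,160,0.9,-23.2,0,-8.4,160,0.9,-23.2,0,-8.4,160,0.9,-23.2,0,-8.4,160,0.9,-23.2,0,-8.4,160,0.9,-23.2,0,-8.4,160,0.9,-23.2,0,-8.4,160,0.9,-23.2,0,-8.4,160,0.9,-23.2,0,-8.4,160,0.9,-23.2,0,-8.4,160,0.9,-23.2,0,-8.4,160,0.9,-23.2,0,-8.4]

```text
t: 19.3
eef_pos: [0.5942, -0.0335, 0.1974]
tool_rot: [0.0, 0.805, 0.593, 0.0]
contact_force: [0.1, 0.0, -0.5]
gripper_width: 0.374
grasp_force: 0.0
```

carry_out:
  targets: [160,0,0,-40,0,160,0,0,-40,0,160,0,0,-40,0,170,0,0,-30,0,180,0,0,-16,0,180,0,0,-10,0,190,0,0,-6,0,200,0,0,-2,0,200,0,0,0,0]

```text
t: 20.2
eef_pos: [0.595, -0.0326, 0.0142]
tool_rot: [0.0, 0.804, 0.595, 0.001]
contact_force: [0.3, 0.3, -0.6]
gripper_width: 0.213
grasp_force: 0.0
```

carry_out:
  targets: [210,0,0,-2,0,220,0,0,0,0,220,0,0,0,0,255,0,0,0,0,255,0,0,0,0,255,0,0,0,0,255,0,0,0,0]

```text
t: 20.9
eef_pos: [0.5947, -0.0326, 0.012]
tool_rot: [0.0, 0.804, 0.595, 0.0]
contact_force: [0.1, 0.1, 6.0]
gripper_width: 0.077
grasp_force: 58.9
```

The lid is held. I'll check the first scene frame for which side its notch is on, by sampling along the visible edge.

```bash
python3 - <<'E'
from h import *
c=imaging.read_camera("scene"); g=cv2.cvtColor(np.load("scene0.npy"),cv2.COLOR_RGB2GRAY).astype(np.float32)
for z in(.006,.010,.014,.018):
    o=[]
    for a in range(40,281,10):
        p=proj(c,np.array([.594+.0475*np.cos(np.radians(a)),-.0325+.0475*np.sin(np.radians(a)),z]))
        o.append(int(cv2.getRectSubPix(g,(1,1),(float(p[0]),float(p[1])))[0,0]))
    print(z,o)
E
```

```text
0.006 [179, 122, 76, 69, 76, 69, 67, 70, 66, 64, 61, 68, 70, 66, 72, 69, 78, 110, 151, 189, 237, 237, 239, 228, 237]
0.01 [175, 134, 87, 84, 84, 79, 72, 70, 71, 73, 73, 75, 77, 73, 84, 93, 89, 127, 165, 183, 234, 235, 242, 234, 236]
0.014 [170, 147, 106, 107, 98, 94, 85, 90, 86, 90, 91, 91, 94, 85, 104, 117, 106, 142, 172, 178, 227, 232, 240, 236, 237]
0.018 [164, 150, 127, 139, 123, 111, 122, 121, 119, 110, 111, 124, 120, 119, 128, 142, 132, 156, 173, 184, 217, 225, 230, 233, 232]
```

The edge gives no clear notch, so I'll try yaw −107° first and feel whether the lid drops.

carry_out:
  targets: [255,0,0,20,0,255,0,0,45,0,255,0,0,50,0,255,0,0,50,0,255,0,0,40,0,255,-0.9,23.2,0,8.4,255,-0.9,23.2,0,8.4,255,-0.9,23.2,0,8.4,255,-0.9,23.2,0,8.4,255,-0.9,23.2,0,8.4,255,-0.9,23.2,0,8.4,255,-0.9,23.2,0,8.4,255,-0.9,23.2,0,8.4,255,-0.9,23.2,0,8.4,255,-0.9,23.2,0,8.4,255,-0.9,23.2,0,8.4,255,-0.9,23.2,0,8.4,255,-0.9,23.2,0,8.4,255,-0.9,23.2,0,8.4,255,0,0,0,0]

```text
t: 22.95
eef_pos: [0.5796, 0.2966, 0.2152]
tool_rot: [-0.001, -0.097, 0.995, 0.001]
contact_force: [-0.2, -0.3, -1.8]
gripper_width: 0.077
grasp_force: 58.9
```

carry_out:
  targets: [255,0,0,-10,0,255,0,0,-10,0,255,0,0,-6,0,255,0,0,-2,0,255,0,0,-1,0,255,0,0,-1,0,255,0,0,0,0]

```text
t: 23.65
eef_pos: [0.5819, 0.2921, 0.1867]
tool_rot: [0.0, -0.093, 0.996, 0.0]
contact_force: [-0.5, 0.3, -2.0]
gripper_width: 0.077
grasp_force: 59.0
```

carry_out:
  targets: [255,0,0,-1,0,255,0,0,-1,0,255,0,0,-1,0,255,0,0,0,0]

```text
t: 24.05
eef_pos: [0.5822, 0.2924, 0.184]
tool_rot: [0.001, -0.093, 0.996, 0.0]
contact_force: [1.1, -0.0, 3.8]
gripper_width: 0.079
grasp_force: 59.4
```

Contact came at 0.184, where the plug would be resting on the rim, with a small +x push. I'll shift a little to +x and lower again.

carry_out:
  targets: [255,0,0,1,0,255,1,0,0,0,255,1,0,0,0,255,0,0,-1,0,255,0,0,-1,0,255,0,0,0,0]

```text
t: 24.65
eef_pos: [0.5839, 0.2924, 0.1827]
tool_rot: [0.0, -0.093, 0.996, 0.0]
contact_force: [0.4, 0.8, 4.5]
gripper_width: 0.082
grasp_force: 59.3
```

carry_out:
  targets: [255,0,0,-1,0,255,0,0,0,0]

```text
t: 24.85
eef_pos: [0.5844, 0.2925, 0.1823]
tool_rot: [0.001, -0.093, 0.996, 0.0]
contact_force: [1.4, 0.3, 7.3]
gripper_width: 0.077
grasp_force: 59.4
```

```bash
python3 - <<'E'
from h import *
c=imaging.read_camera("scene"); print(bot.get_obs()["torque"],proj(c,np.array([.535,.283,.172])),proj(c,np.array([.582,.292,.172])))
cv2.imwrite("pics/g5.png",cv2.resize(c["frame"][210:270,130:210,::-1],(800,600),interpolation=cv2.INTER_CUBIC))
E
```

```text
[-0.09033128  0.07630734  0.00597326] [184.75073645 253.17640791] [169.80995256 242.72545358]
```

View pics/g5.png

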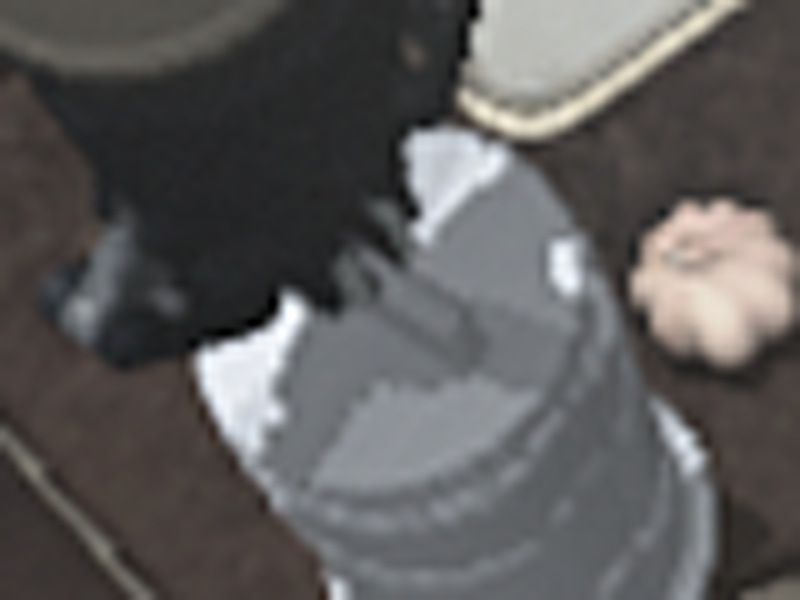

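The near edge of the lid at about (550,420) shows a dark gap above the rim and no notch over the key, so the key is blocking it. I'll raise the lid, turn it 180° and try again.

carry_out:
  targets: [255,0,0,10,0,255,-2.4,0,8,0,255,0,0,0,-8.57,255,0,0,0,-8.57,255,0,0,0,-8.57,255,0,0,0,-8.57,255,0,0,0,-8.57,255,0,0,0,-8.57,255,0,0,0,-8.57,255,0,0,0,-8.57,255,0,0,0,-8.57,255,0,0,0,-8.57,255,0,0,0,-8.57,255,0,0,0,-8.57,255,0,0,0,-8.57,255,0,0,0,-8.57,255,0,0,0,-8.57,255,0,0,0,-8.57,255,0,0,0,-8.57,255,0,0,0,-8.57]

```text
t: 26.9
eef_pos: [0.5803, 0.2923, 0.1991]
tool_rot: [-0.0, 0.951, 0.309, -0.001]
contact_force: [-0.4, 0.1, -2.3]
gripper_width: 0.085
grasp_force: 58.9
```

carry_out:
  targets: [255,0,0,0,-8.57,255,0,0,0,-8.57,255,0,0,0,-8.57,255,0,0,0,0,255,0,0,0,0]

```text
t: 27.4
eef_pos: [0.5806, 0.2924, 0.1991]
tool_rot: [0.0, 0.995, 0.095, -0.0]
contact_force: [0.9, 0.0, -2.0]
gripper_width: 0.087
grasp_force: 58.9
```

carry_out:
  targets: [255,1,0,-8,0,255,0,0,-4,0,255,0,0,-1.5,0,255,0,0,-1.5,0,255,0,0,0,0]

```text
t: 27.9
eef_pos: [0.5822, 0.2921, 0.1842]
tool_rot: [0.0, 0.996, 0.093, -0.0]
contact_force: [0.6, -0.3, -1.6]
gripper_width: 0.082
grasp_force: 58.9
```

carry_out:
  targets: [255,0,0,-1,0,255,0,0,-1,0,255,0,0,0,0]

```text
t: 28.2
eef_pos: [0.5822, 0.2922, 0.1823]
tool_rot: [0.0, 0.996, 0.093, -0.0]
contact_force: [-0.8, -0.3, -1.2]
gripper_width: 0.078
grasp_force: 58.9
```

No contact this time, so I'll continue down to the seated height of about 0.178.

carry_out:
  targets: [255,0,0,-1,0,255,0,0,-1,0,255,0,0,-1,0,255,0,0,0,0]

```text
t: 28.6
eef_pos: [0.5821, 0.2922, 0.1792]
tool_rot: [0.0, 0.996, 0.093, -0.0]
contact_force: [0.1, 0.4, -1.4]
gripper_width: 0.08
grasp_force: 58.9
```

carry_out:
  targets: [255,0,0,-1,0,255,0,0,-1,0,255,0,0,0,0]

```text
t: 28.9
eef_pos: [0.5823, 0.2922, 0.1778]
tool_rot: [-0.0, 0.996, 0.093, 0.0]
contact_force: [-0.9, -0.6, 1.7]
gripper_width: 0.079
grasp_force: 59.5
```

carry_out:
  targets: [255,0,0,-1,0,255,0,0,0,0,190,0,0,1,0,170,0,0,0,0,150,0,0,0,0,150,0,0,0,0,150,0,0,20,0,150,0,0,40,0,150,0,0,40,0,150,0,-40,20,0,150,0,-50,0,0,150,0,-50,0,0,150,0,-50,0,0,150,0,0,0,0,150,0,0,0,0]

```text
t: 30.4
eef_pos: [0.5823, 0.1006, 0.2977]
tool_rot: [-0.0, 0.996, 0.091, 0.0]
contact_force: [0.3, 0.0, 0.9]
gripper_width: 0.411
grasp_force: 0.0
```

```bash
python3 - <<'E'
from h import *
np.set_printoptions(precision=4,suppress=True)
cs=cams(); o=bot.get_obs(); print(o["contact_force"],o["eef_pos"],o["t"])
# level / height check: bright-vs-dark silhouette of the lid's disc in the top view (disc top at z .186)
for n in cs:
    c=cs[n]; x,y=proj(c,np.array([.582,.292,.186])).astype(int)
    f=c["frame"][y-30:y+30,x-30:x+30]; hsv=cv2.cvtColor(f,cv2.COLOR_RGB2HSV)
    m=((hsv[...,2]>200)&(hsv[...,1]<40)).astype(np.uint8)
    k=max(cv2.findContours(m,cv2.RETR_EXTERNAL,cv2.CHAIN_APPROX_NONE)[0],key=cv2.contourArea)
    e=cv2.fitEllipse(cv2.convexHull(k)); q=(e[0][0]+x-30,e[0][1]+y-30)
    print(n,e,onz(c,q,.186)); cs[n+"q"]=q
print(tri(cs,cs["sceneq"],cs["topq"]))
E
```

```text
[0.3813 0.2777 0.2666] [0.5822 0.1037 0.2971] 30.5
scene ((30.924901962280273, 31.259084701538086), (35.5504150390625, 39.88880920410156), 59.205299377441406) [0.5805 0.2923 0.186 ]Traceback (most recent call last):
  File "<stdin>", line 5, in <module>
RuntimeError: dictionary changed size during iteration
```

```bash
python3 - <<'E'
from h import *
np.set_printoptions(precision=4,suppress=True)
cs=cams(); Q={}
for n in ("scene","top"):
    c=cs[n]; x,y=proj(c,np.array([.582,.292,.186])).astype(int)
    hsv=cv2.cvtColor(c["frame"][y-30:y+30,x-30:x+30],cv2.COLOR_RGB2HSV)
    m=((hsv[...,2]>200)&(hsv[...,1]<40)).astype(np.uint8)
    k=max(cv2.findContours(m,cv2.RETR_EXTERNAL,cv2.CHAIN_APPROX_NONE)[0],key=cv2.contourArea)
    e=cv2.fitEllipse(cv2.convexHull(k)); Q[n]=(e[0][0]+x-30,e[0][1]+y-30)
    print(n,e[1],onz(c,Q[n],.186))
print(tri(cs,Q["scene"],Q["top"]))
E
```

```text
scene (35.56407165527344, 39.829986572265625) [0.5805 0.2924 0.186 ]
top (39.00534439086914, 336.3769226074219) [0.3205 0.2643 0.186 ]
(array([0.3965, 0.2511, 0.489 ]), np.float64(0.1679915142460196))
```

The top view was blocked by the arm. The lid's centre in the scene view fits its seated height, and contact came at 0.1778 against the expected 0.178. The arm is clear, so I'm handing in.

```bash
python3 -c "
from station import bot
print(bot.hand_in())"
```

```text
the job is handed in; nothing more can be done
None
```

I stacked the tiffin in order (bottom, deep, shallow, lid), released it and handed it in at about 31 s; each piece met contact within about 0.3 mm of its expected seated height, but I did not re-measure the bystanders, and hand-in returned no verdict.

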